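# Scan the paint tins in and hang them up

## Task

Book in the paint tins that are there (two or three): stand every tin upright on a ring of the scan mat, one to a ring and centred, label facing straight to the scanner as the arrows point, and with all of them in place squeeze the scanner's trigger fully home and let it spring back. Then hang each tin by its handle on both prongs of the hook of its own colour, label facing outwards away from the board. Leave the bottle, the cardboard box and the mug where they are.

Things in the scene. Friction and masses are not known exactly. Their poses are not given: they have to be found in the camera images.
- tin_red: red paint tin, 72 mm across, 48 mm high, 0.2-0.4 kg; may be absent. Origin: centre of underside, z up. Rigid black handle in its y-z plane: level bar along y (78 mm long, 10 thick in x, 12 high) on two legs at y = +-36 mm; opening under the bar 66 mm wide, 46 high. White label with black bars on its -x side, with a white flap on the lid there.
- tin_red_handle (a point): middle of the red tin's handle bar, 100 mm above its underside (the place to pinch, fingers closing along the tin's x); axes as the tin
- tin_red_label (a point): middle of the red tin's label, on its -x side, 36 mm from the axis, 24 mm up
- tin_blue: blue paint tin, 72 mm across, 48 mm high, 0.2-0.4 kg; may be absent. Origin: centre of underside, z up. Rigid black handle in its y-z plane: level bar along y (78 mm long, 10 thick in x, 12 high) on two legs at y = +-36 mm; opening under the bar 66 mm wide, 46 high. White label with black bars on its -x side, with a white flap on the lid there.
- tin_blue_handle (a point): middle of the blue tin's handle bar, 100 mm above its underside (the place to pinch, fingers closing along the tin's x); axes as the tin
- tin_blue_label (a point): middle of the blue tin's label, on its -x side, 36 mm from the axis, 24 mm up
- tin_yellow: yellow paint tin, 72 mm across, 48 mm high, 0.2-0.4 kg; may be absent. Origin: centre of underside, z up. Rigid black handle in its y-z plane: level bar along y (78 mm long, 10 thick in x, 12 high) on two legs at y = +-36 mm; opening under the bar 66 mm wide, 46 high. White label with black bars on its -x side, with a white flap on the lid there.
- tin_yellow_handle (a point): middle of the yellow tin's handle bar, 100 mm above its underside (the place to pinch, fingers closing along the tin's x); axes as the tin
- tin_yellow_label (a point): middle of the yellow tin's label, on its -x side, 36 mm from the axis, 24 mm up
- station: fixed scan station: grey flat mat (120 x 320 mm) with three white rings, and beyond it a black and yellow pistol scanner lying on its side on a foot. Origin: mat middle, z up, +x to the scanner (as red arrows). In mm: head x 125-250, y -40 to 36, top z 125, window faces -x; grip a level bar x 183-217, y 30-147, z 74-110, open above.
- ring0 (a point): centre of a scan mat ring (86 mm across), at y = -100 mm of the station frame, counter height; axes as the station
- ring1 (a point): centre of a scan mat ring (86 mm across), at y = 0 mm of the station frame, counter height; axes as the station
- ring2 (a point): centre of a scan mat ring (86 mm across), at y = 100 mm of the station frame, counter height; axes as the station
- trigger (a joint): scanner trigger: orange blade 64 mm long, 12 thick, 30 high, on the -x side of the grip, hinged on a vertical axis at its head end (station frame x 165, y 34, z 92 mm). 0 = released, 0.32 rad = squeezed fully home towards the grip (+x). Springs back; takes about 7 N at the pad.
- trigger_pad (a point): point on the outer face of the trigger where a finger presses, 46 mm from the hinge, 92 mm above the counter; it moves 14 mm when fully squeezed
- grip_back (a point): point on the back (+x) face of the fixed grip, across from the trigger pad, 92 mm above the counter; pad and this point are 58 mm apart along station x released, 44 mm squeezed; axes as the station
- board: fixed plywood hook board, 340 mm long, 148 high, with three coloured hooks in varying order, 100 mm apart. Origin: foot of its front face, z up, y along it, -x outwards. Each hook: two level prongs 46 mm apart on a coloured plate, 7 mm thick, top 130 mm above the counter, turned up at the ends to 143 mm. Bar goes in over the tips and down on both prongs, fingers between them.
- hook_red_seat (a point): where the middle of the red tin's handle bar rests on the prongs of the hook with the red plate, midway between them, 136 mm above the counter. Axes: z up, -x outwards along the prongs, y along the board. The board's face is 60 mm behind it (+x); the prongs turn up 26 to 35 mm in front of it.
- hook_blue_seat (a point): where the middle of the blue tin's handle bar rests on the prongs of the hook with the blue plate, midway between them, 136 mm above the counter. Axes: z up, -x outwards along the prongs, y along the board. The board's face is 60 mm behind it (+x); the prongs turn up 26 to 35 mm in front of it.
- hook_yellow_seat (a point): where the middle of the yellow tin's handle bar rests on the prongs of the hook with the yellow plate, midway between them, 136 mm above the counter. Axes: z up, -x outwards along the prongs, y along the board. The board's face is 60 mm behind it (+x); the prongs turn up 26 to 35 mm in front of it.
- cleaner: blue bottle, 64 mm across, 140 mm high, to be left alone; origin under its centre
- bulb_box: cardboard box with an orange band, 60 x 60 x 50 mm, to be left alone; origin under its centre
- mug: white mug, 80 mm across, 90 mm high, to be left alone; origin under its centre

How it is judged:
By the outcome, as a careful person would: the job done as asked, in the order asked, and still so for the second after the job is handed in, with the robot touching nothing.
Of tin_red, tin_blue, tin_yellow only 2 to 3 are there at a start; the rules pass over those that are not, and their reading is None.
At some moment in a run one of tin_red, tin_blue, tin_yellow may be knocked a few centimetres aside while the robot is not near it.
It also fails if it takes over 210 s, if anything falls off the work surface, if the arm or the gripper's body presses on something with over 40 N, if the wrist force passes 120 N, or if a joint passes its speed limit or range.

## Robot

A 6-joint arm with a two-finger parallel gripper is mounted at the origin on the work surface. World frame = base frame: x ahead of the robot, y to its left, z up, the work surface at z = 0. Lengths are in m, angles in rad, forces in N, time in s.
With the tool pointing down it reaches from about 0.275 to 0.975 m from the base axis. Payload 8.4 kg.
Tool frame: the origin (TCP) lies midway between the tips of the shut fingers; the grasp point (between the pads) lies 19 mm behind it (robot.tcp_to_grasp is the distance from the TCP to the grasp point, in m); z points along the fingers, y is the line along which they close (so a half turn about z gives the same grasp; the last joint's range is limited). The gripper opens to 92 mm and grips with 3 to 60 N. Pads are 20 mm wide; open, the fingers measure 128 mm over their backs; the gripper's body (75 mm by 189 mm) begins 69 mm behind the grasp point.
Start: joints at [1.275, 0.353, 1.633, -0, 1.155, -0.002], TCP at [0.181, 0.598, 0.215] pointing down, gripper open.
Joint ranges: [-2.63, 2.63], [-0.92, 2.1], [0.06, 2.66], [-1.3, 4.44], [0, 2.69], [-3.02, 3.02]. Speed limits (rad/s): [2.22, 2.22, 2.79, 3.14, 3.14, 3.14].

## Interface

Orientations are given as a 3x3 rotation matrix whose columns are the frame's x, y, z axes.
In Python, from cell import robot gives the robot as it stands. Calls block until the motion is done:
- robot.goto(position, orientation): joint-space move of the TCP to a pose.
- robot.move_linear(position, ori=None, rate=0.15): straight line of the TCP; ori=None keeps the orientation; rate is the mean speed in m/s.
- robot.goto_joints(angles): joint-space move.
- robot.grip(opening, effort=None): finger opening in m; effort is the grip in N (None keeps the last); returns when the fingers have stopped.
- robot.hold(seconds).
- robot.inverse_kinematics(position, orientation): joint angles nearest the present ones, or None.
- robot.state(): the state.
- robot.camera(name): name is "scene" or "side" or "wrist"; returns a dict with "img" (384x512x3 uint8, red, green, blue), "vfov" (degrees; the focal length in pixels is half the picture's height over the tangent of half this angle, whatever the lens; pixels are square), "cx", "cy" (the principal point, pixels), "extrinsics" (4x4, takes a point from camera to world coordinates). Camera axes: x right, y down, z forward; pixel columns grow to the right and rows downward; lengths in m; the calibration is good to about 2 mm. A picture is of the moment at which its call begins. There is no depth.
A pose or a line that the arm cannot do raises robot.PlanningError and nothing moves.
- robot.hand_in(): hands the job in; it is judged then, once.
The state is a dict: "time_s": time; "joints": joint angles; "joint_velocities": joint speeds; "joint_torque": joint torques, N m; "tcp_pos": TCP position; "ee_rot": TCP orientation; "force": force on the tool from outside, world axes, zero at the start; "wrist_torque": the same for the moment, N m; "gripper_width": finger opening in m; "gripper_force": force on a finger pad.
Only numpy, scipy, OpenCV 4.12 (cv2) and the standard library are available. Lean on these libraries where they do the work, as an engineer would, in place of code of your own. Each camera call takes 0.05 s, during which the arm holds its last target. There are 200 camera calls.

## Working session

There is one attempt and no reset: what is moved stays moved. The work goes in short steps, each a Python script; the robot and the scene stay as the last script left them, time stands still between calls to the robot, and variables do not carry over. Pictures are saved under pics/ and viewed, at most 14 in all, crops included, and the job is handed in when it is done.

```bash
ls; mkdir -p pics
python3 - <<'E'
from cell import robot
import cv2,pickle
for n in ("scene","side"):
    c=robot.camera(n); cv2.imwrite(f"pics/{n}0.png",cv2.resize(c["img"][:,:,::-1],(768,576),interpolation=cv2.INTER_CUBIC))
    pickle.dump(c,open(f"{n}.pkl","wb"))
    print(n,c["vfov"],c["cx"],c["cy"],c["extrinsics"].round(3).tolist())
s=robot.state();print(s["time_s"],s["ee_rot"],s["gripper_width"])
E
```

```text
pics
scene 49.346143101964046 257.68962056497486 198.71799850777538 [[0.778, 0.38, -0.501, 1.121], [0.629, -0.46, 0.627, -0.737], [0.008, -0.803, -0.596, 0.827], [0.0, 0.0, 0.0, 1.0]]
side 49.88906717935998 252.83141268980086 198.26587305065 [[0.885, -0.308, 0.349, 0.098], [-0.465, -0.597, 0.653, -0.75], [0.007, -0.741, -0.672, 0.889], [0.0, 0.0, 0.0, 1.0]]
0.1 [[-9.57149646e-01  2.89593588e-01 -3.30027701e-04]
 [ 2.89593776e-01  9.57148981e-01 -1.12844064e-03]
 [-1.09034965e-05 -1.17566053e-03 -9.99999309e-01]] 0.09181494459105519
```

View pics/scene0.png

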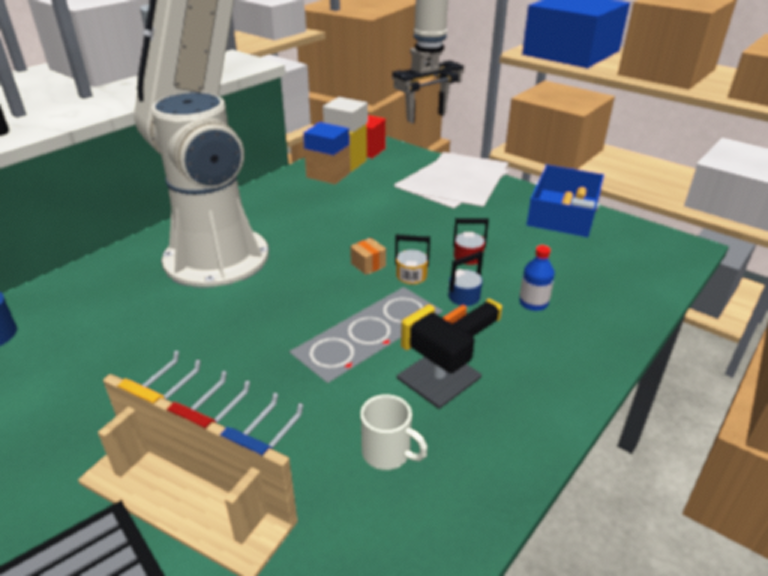

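View pics/side0.png

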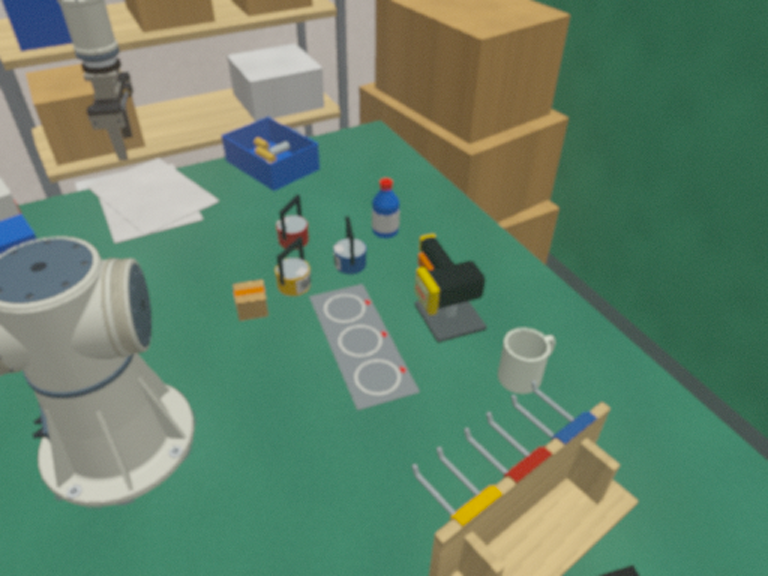

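```bash
cat > h.py <<'E'
import numpy as np,pickle
def cam(c):
    f=c["img"].shape[0]/2/np.tan(np.radians(c["vfov"])/2); return f,c["cx"],c["cy"],np.array(c["extrinsics"])
def unproj(c,uv,z):
    f,cx,cy,E=cam(c); d=E[:3,:3]@np.array([(uv[0]-cx)/f,(uv[1]-cy)/f,1]); o=E[:3,3]
    return o+d*(z-o[2])/d[2]
def proj(c,P):
    f,cx,cy,E=cam(c); p=(np.atleast_2d(P)-E[:3,3])@E[:3,:3]; return np.c_[f*p[:,0]/p[:,2]+cx,f*p[:,1]/p[:,2]+cy]
E
python3 - <<'E'
from h import *
S=pickle.load(open("scene.pkl","rb"));D=pickle.load(open("side.pkl","rb"))
pts={"ring0":((331,352),(378,377),0),"ring1":((369,331),(360,340),0),"ring2":((404,310),(345,308),0),
"redlid":((469,241),(292,226),.048),"bluelid":((467,283),(350,250),.048),"yellid":((412,261),(292,270),.048),
"redbarA":((456,221),(282,213),.1),"redbarB":((487,221),(298,199),.1),
"blubarA":((453,262),(347,222),.1),"blubarB":((481,253),(352,257),.1),
"yelbarA":((396,238),(281,257),.1),"yelbarB":((429,238),(300,242),.1),
"box":((368,245),(250,286),.05),"bottletop":((543,250),(386,183),.14),"mugtop":((386,412),(526,345),.09),
"tipYel1":((177,353),(416,467),.143),"tipYel2":((197,363),(440,452),.143),"tipR1":((224,375),(467,433),.143),"tipR2":((247,384),(490,416),.143),"tipB1":((275,396),(515,400),.143),"tipB2":((300,408),(535,385),.143),
"plateYtop":((140,391),(478,505),.14),"plateBtop":((247,440),(576,428),.14)}
for k,(a,b,z) in pts.items():
    print(k,unproj(S,np.array(a)/1.5,z).round(3)[:2],unproj(D,np.array(b)/1.5,z).round(3)[:2])
E
```

```text
ring0 [ 0.454 -0.077] [ 0.454 -0.08 ]
ring1 [0.47  0.021] [0.466 0.021]
ring2 [0.482 0.123] [0.48  0.119]
redlid [0.474 0.384] [0.469 0.378]
bluelid [0.566 0.235] [0.549 0.236]
yellid [0.422 0.228] [0.41 0.23]
redbarA [0.445 0.365] [0.445 0.365]
redbarB [0.501 0.412] [0.498 0.401]
blubarA [0.538 0.216] [0.559 0.267]
blubarB [0.564 0.284] [0.515 0.152]
yelbarA [0.385 0.216] [0.386 0.218]
yelbarB [0.441 0.263] [0.44  0.247]
box [0.303 0.215] [0.313 0.219]
bottletop [0.687 0.319] [0.679 0.312]
mugtop [ 0.691 -0.198] [ 0.685 -0.203]
tipYel1 [ 0.377 -0.352] [ 0.368 -0.355]
tipYel2 [ 0.422 -0.346] [ 0.41 -0.35]
tipR1 [ 0.477 -0.337] [ 0.462 -0.341]
tipR2 [ 0.52  -0.327] [ 0.509 -0.331]
tipB1 [ 0.572 -0.318] [ 0.56  -0.324]
tipB2 [ 0.619 -0.311] [ 0.606 -0.315]
plateYtop [ 0.403 -0.439] [ 0.413 -0.441]
plateBtop [ 0.602 -0.399] [ 0.61  -0.405]
```

```bash
cat >> h.py <<'E'
import cv2
from cell import robot
def down(th):
    "tool down, closing axis y at world angle th"
    y=np.array([np.cos(th),np.sin(th),0]); z=np.array([0,0,-1.]); return np.c_[np.cross(y,z),y,z]
def near(th):
    "pick equivalent th (mod pi) with smaller last joint"
    return th
def snap(n,name):
    c=robot.camera(n); pickle.dump(c,open(name+".pkl","wb")); cv2.imwrite(f"pics/{name}.png",cv2.resize(c["img"][:,:,::-1],(768,576),interpolation=cv2.INTER_CUBIC)); return c
E
python3 - <<'E'
from h import *
R=robot.state()["ee_rot"]
c=robot.camera("wrist"); E=np.array(c["extrinsics"]); 
print(c["vfov"],"cam in tool",(R.T@(E[:3,3]-robot.state()["tcp_pos"])).round(3),(R.T@E[:3,:3]).round(3).tolist())
for p,n in (((.48,.27,.42),"w_tins"),((.47,.02,.42),"w_mat"),((.50,-.33,.42),"w_board")):
    R=down(0.); 
    for th in (np.pi/2,-np.pi/2,0,np.pi):
        q=robot.inverse_kinematics(p,down(th)); print(n,th,None if q is None else np.round(q,2))
E
```

```text
63.394621440394715 cam in tool [ 0.084  0.001 -0.17 ] [[0.0, -0.955, -0.296], [1.0, 0.0, 0.001], [-0.001, -0.296, 0.955]]
w_tins 1.5707963267948966 [ 0.51  0.1   1.51 -0.    1.53 -1.06]
w_tins -1.5707963267948966 [ 0.51  0.1   1.51 -0.    1.53  2.08]
w_tins 0 [ 0.51  0.1   1.51 -0.    1.53  0.51]
w_tins 3.141592653589793 [ 0.51  0.1   1.51 -0.    1.53 -2.63]
w_mat 1.5707963267948966 [ 0.04 -0.04  1.66 -0.    1.52 -1.53]
w_mat -1.5707963267948966 [ 0.04 -0.04  1.66 -0.    1.52  1.61]
w_mat 0 [ 0.04 -0.04  1.66 -0.    1.52  0.04]
w_mat 3.141592653589793 None
w_board 1.5707963267948966 [-0.59  0.19  1.41 -0.    1.54 -2.16]
w_board -1.5707963267948966 [-0.59  0.19  1.41 -0.    1.54  0.98]
w_board 0 [-0.59  0.19  1.41 -0.    1.54 -0.59]
w_board 3.141592653589793 [-0.59  0.19  1.41 -0.    1.54  2.56]
```

Run:
```python
from h import *
for p,n in (((.45,.42,.40),"w_tins"),((.50,.10,.40),"w_mat"),((.50,-.2,.40),"w_board")):
    robot.goto(p,down(0.)); robot.hold(.3); snap("wrist",n)
print(robot.state()["time_s"])
```

```text
4.975
```

View pics/w_tins.png

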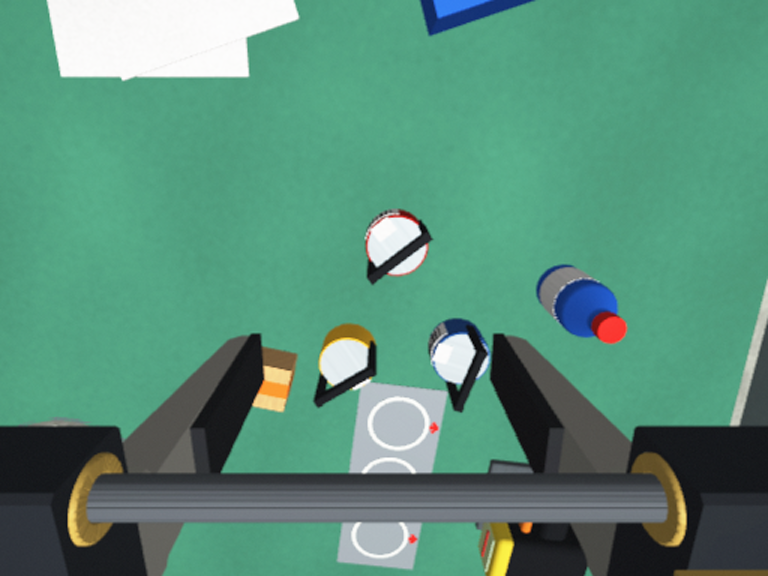

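View pics/w_mat.png

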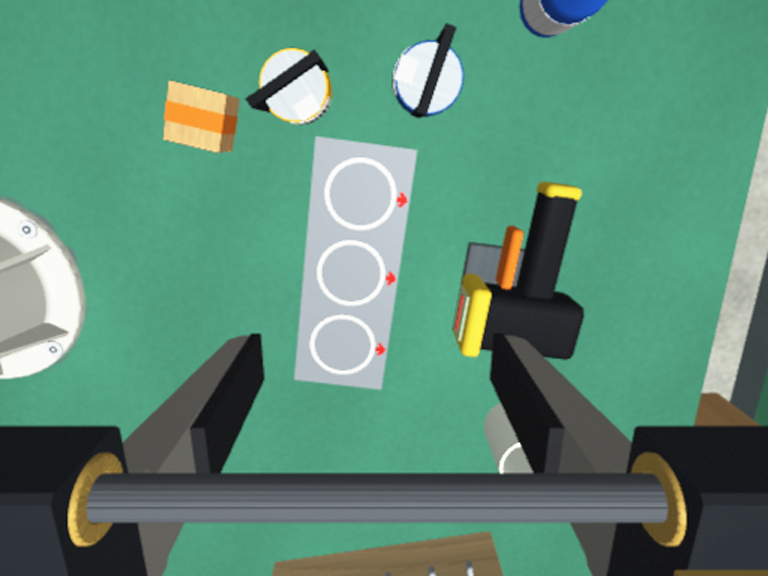

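View pics/w_board.png

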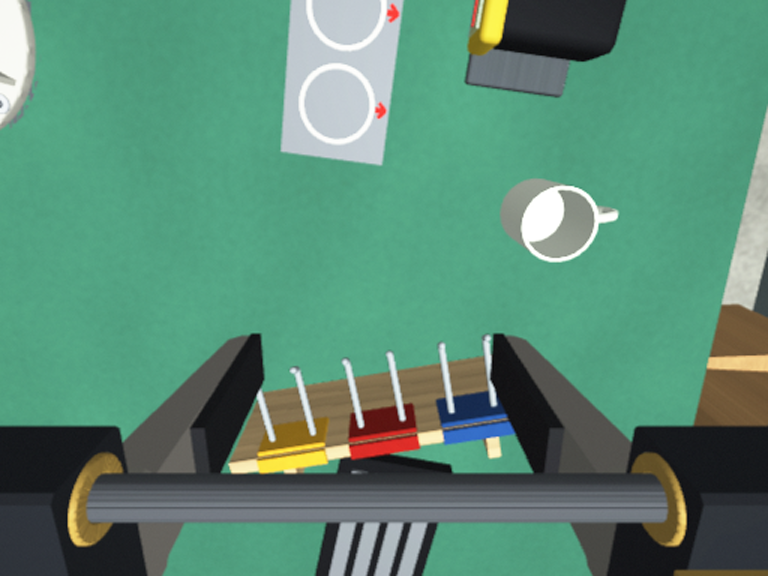

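```bash
cat >> h.py <<'E'
from scipy.optimize import least_squares,minimize
def tf(p,L):
    "pose (x,y,yaw) applied to local points"
    L=np.atleast_2d(np.array(L,float)); c,s=np.cos(p[2]),np.sin(p[2])
    return np.c_[p[0]+c*L[:,0]-s*L[:,1],p[1]+s*L[:,0]+c*L[:,1],L[:,2]]
def box(x0,x1,y0,y1,z0,z1): return [[x,y,z] for x in (x0,x1) for y in (y0,y1) for z in (z0,z1)]
HB=[box(-.005,.005,-.039,.039,.094,.106),box(-.005,.005,-.039,-.033,.048,.1),box(-.005,.005,.033,.039,.048,.1)]
A=np.linspace(0,2*np.pi,24); CY=[[.036*np.cos(a),.036*np.sin(a),z] for a in A for z in (0,.048)]
def hull(m,uv): cv2.fillConvexPoly(m,cv2.convexHull((uv*64).round().astype(np.int32)),255,cv2.LINE_AA,6)
def render(c,p,dz=0):
    h,w=c["img"].shape[:2]; H=np.zeros((h,w),np.uint8); B=H.copy(); d=np.array([0,0,dz])
    for b in HB: hull(H,proj(c,tf(p,b)+d))
    hull(B,proj(c,tf(p,CY)+d)); return H/255.,B/255.
def fit_tin(c,p0,dz=0,lim=.05):
    "fit (x,y,yaw) of a tin from dark handle and non-green body pixels"
    im=cv2.GaussianBlur(c["img"],(3,3),0).astype(float); 
    dark=np.clip((85-im.max(2))/30,0,1)
    g=im[:,:,1]-np.maximum(im[:,:,0],im[:,:,2]); obj=np.clip((25-g)/15,0,1)
    H,B=render(c,p0,dz); roi=cv2.dilate(np.maximum(H,B),np.ones((13,13)))>0
    def cost(q):
        p=np.array(p0)+q*np.array([.01,.01,.1]); H,B=render(c,p,dz); U=np.maximum(H,B)
        return (np.abs(H-dark)[roi].sum()*2+np.abs(U-obj)[roi].sum())/U.sum()
    r=minimize(cost,np.zeros(3),method="Nelder-Mead",options=dict(initial_simplex=np.array([[0,0,0],[1,0,0],[0,1,0],[0,0,1.5]])-.3,xatol=.01,fatol=1e-4))
    return np.array(p0)+r.x*np.array([.01,.01,.1]),r.fun
def load(n): return pickle.load(open(n+".pkl","rb"))
E
cat > m1.py <<'E'
from h import *
W=load("w_mat");T=load("w_tins");B=load("w_board");S=load("scene");D=load("side")
for n,p,v in (("yel",(.418,.232,2.22),(W,T)),("blue",(.557,.238,-.33),(W,T)),("red",(.472,.386,-.93),(T,))):
    for c in v+(S,D):
        r=fit_tin(c,p); r=fit_tin(c,r[0]); print(n,r[0].round(4),round(r[1],3))
def fit(obs,x0):
    f=lambda p:np.concatenate([(proj(c,tf(p,L))-np.array(uv)/1.5).ravel() for c,L,uv in obs])
    r=least_squares(f,x0,loss="soft_l1"); print(r.x.round(4),"res px",f(r.x).reshape(-1,2).round(1).tolist()); return r.x
R=[[0,-.1,0],[0,0,0],[0,.1,0]]; C=[[-.06,.16,0],[.06,.16,0],[.06,-.16,0],[-.06,-.16,0]]
o1=(W,C+R[::-1],[(316,136),(416,149),(382,389),(295,380),(360,193),(351,272),(343,345)])
o2=(S,R,[(331,352),(369,331),(404,310)]);o3=(D,R,[(378,377),(360,340),(345,308)])
for o in ([o1],[o2,o3],[o1,o2,o3]): st=fit(o,(.467,.02,-.13))
tip=lambda ys:[[-.0915,y,.142] for y in ys]
ys=[-.123,-.077,-.023,.023,.077,.123]
b1=(B,tip(ys[1:]),[(296,371),(346,361),(390,352),(442,346),(487,338)])
b2=(S,tip(ys),[(177,353),(197,363),(224,375),(247,384),(275,396),(300,408)])
b3=(D,tip(ys),[(416,467),(440,452),(467,433),(490,416),(515,400),(535,385)])
for o in ([b1],[b2],[b3],[b1,b2,b3]): bd=fit(o,(.5,-.42,-1.4))
pickle.dump((st,bd),open("fix.pkl","wb"))
E
python3 m1.py
```

```text
yel [0.4141 0.237  2.133 ] 0.293
yel [0.4144 0.2385 2.18  ] 0.434
yel [0.4116 0.241  2.173 ] 0.594
yel [0.4134 0.2417 2.208 ] 0.956
blue [ 0.5543  0.2452 -0.3444] 0.263
blue [ 0.5544  0.2455 -0.278 ] 0.724
blue [ 0.5531  0.2476 -0.3155] 1.286
blue [ 0.5524  0.2449 -0.4231] 0.545
red [ 0.4727  0.3875 -0.8678] 0.31
red [ 0.4706  0.3905 -1.0447] 1.19
red [ 0.4695  0.3833 -0.8555] 1.072
[ 0.4688  0.0215 -0.1224] res px [[-0.8, -0.1], [0.4, 0.0], [0.0, -0.1], [-0.0, -0.5], [0.1, 0.6], [0.1, 0.5], [0.1, -0.5]]
[ 0.4677  0.0214 -0.1352] res px [[-0.1, 0.3], [-0.4, -0.3], [-0.7, 0.3], [-0.3, -0.7], [0.3, -0.2], [0.2, -0.5]]
[ 0.4686  0.0214 -0.1236] res px [[-0.8, -0.1], [0.4, 0.1], [-0.2, -0.1], [-0.3, -0.5], [0.0, 0.6], [0.0, 0.5], [-0.1, -0.5], [0.4, 0.6], [-0.1, -0.2], [-0.7, 0.2], [0.4, -0.9], [0.6, -0.4], [0.0, -0.5]]
[ 0.5091 -0.4171 -1.386 ] res px [[-1.7, -0.4], [-0.5, 0.5], [-0.0, 1.5], [0.7, -0.5], [1.1, -0.3]]
[ 0.5124 -0.4213 -1.3974] res px [[-0.4, 0.1], [0.5, -0.2], [-0.1, -0.6], [-0.1, 0.2], [0.1, 0.5], [0.1, -0.1]]
[ 0.5022 -0.4256 -1.3955] res px [[-0.8, 1.4], [-0.2, -0.2], [0.4, -0.5], [0.0, 0.4], [0.1, -0.7], [0.4, -0.2]]
[ 0.5089 -0.4186 -1.3852] res px [[-1.8, 0.5], [-0.6, 1.4], [-0.2, 2.3], [0.5, 0.4], [0.9, 0.5], [-1.1, -0.8], [-0.1, -1.4], [-0.6, -1.9], [-0.5, -1.3], [-0.2, -1.3], [-0.1, -2.2], [0.4, -1.8], [0.7, -3.5], [0.9, -3.7], [0.3, -2.9], [0.1, -3.9], [0.1, -3.4]]
```

```bash
cat >> h.py <<'E'
st,bd=pickle.load(open("fix.pkl","rb")) 
G=.081
def hover(p,z,th,back=0): robot.goto((p[0],p[1],z),down(th))
def look(p,th,z=.25):
    robot.goto((p[0],p[1],z),down(th)); robot.hold(.25); c=robot.camera("wrist")
    r=fit_tin(c,p); r=fit_tin(c,r[0]); print("look",np.round(p,3),"->",r[0].round(4),"cost",round(r[1],3)); return r
def grab(p):
    r=look(p,p[2]+np.pi)
    if r[1]>.5 or np.hypot(*(r[0][:2]-p[:2]))>.02: r=look(r[0],r[0][2]+np.pi)
    assert r[1]<.5,"bad fit"
    p=r[0]; R=down(p[2]+np.pi); robot.grip(.05,30)
    robot.goto((p[0],p[1],.2),R); robot.move_linear((p[0],p[1],G)); robot.grip(0,30)
    w=robot.state()["gripper_width"]; print("width",w); assert w>.006
    robot.move_linear((p[0],p[1],G+.13)); print("held force",robot.state()["force"].round(1) if hasattr(robot.state()["force"],"round") else robot.state()["force"],robot.state()["gripper_width"]); return p
def place_ring(i,corr=(0,0)):
    q=tf(st,[[corr[0],(i-1)*.1+corr[1],0]])[0]; R=down(st[2]); 
    robot.goto((q[0],q[1],G+.13),R); robot.move_linear((q[0],q[1],G+.02)); robot.move_linear((q[0],q[1],G+.001),rate=.04)
    robot.grip(.04); robot.hold(.2); robot.move_linear((q[0],q[1],.25))
    r=look((q[0],q[1],st[2]+np.pi),st[2]); c,s=np.cos(st[2]),np.sin(st[2]); d=r[0][:2]-q[:2]
    print("ring",i,"err station mm",np.round([1e3*(c*d[0]+s*d[1]),1e3*(-s*d[0]+c*d[1])],1),"yaw err",round(r[0][2]-st[2]-np.pi,3),"t",robot.state()["time_s"])
E
python3 - <<'E'
from h import *
grab((.4142,.2377,2.16)); place_ring(0); snap("wrist","w_p0")
E
```

```text
look [0.414 0.238 2.16 ] -> [0.4144 0.2378 2.1383] cost 0.239
width 0.009932399574874129
held force [ 0.2 -0.1 -2.2] 0.009726073412850521
look [ 0.456 -0.078  3.018] -> [ 0.4572 -0.0772  2.9941] cost 0.743
ring 0 err station mm [0.9 0.7] yaw err -0.024 t 16.2417
```

View pics/w_p0.png

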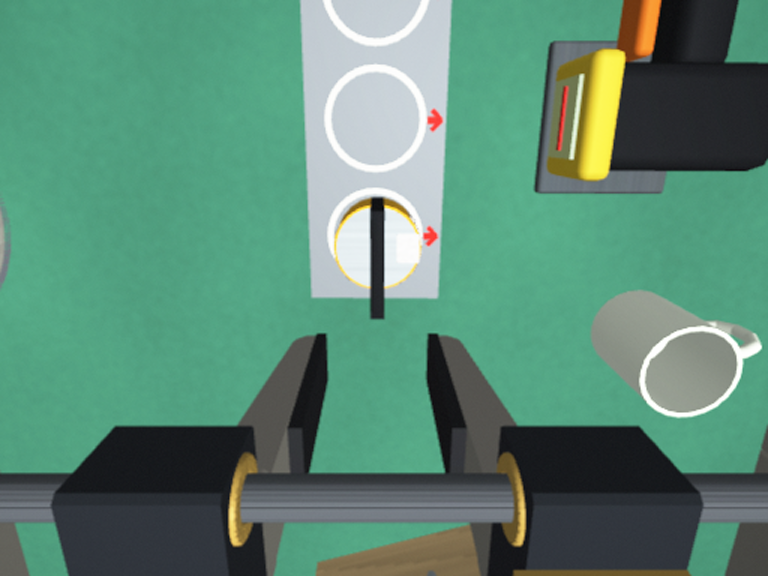

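Run:
```python
from h import *
grab((.5543,.2452,-.33)); place_ring(1)
grab((.4725,.3875,-.87)); place_ring(2)
robot.goto((.50,.12,.40),down(0.)); robot.hold(.3); c=snap("wrist","w_all")
for i in range(3):
    q=tf(st,[[0,(i-1)*.1,0]])[0]; r=fit_tin(c,(q[0],q[1],st[2]+np.pi)); print(i,q[:2].round(4),r[0].round(4),r[1])
```

```text
look [ 0.554  0.245 -0.33 ] -> [ 0.5543  0.2447 -0.3248] cost 0.22
width 0.009478226884451536
held force [ 0.4  0.9 -2.5] 0.009607013990064627
look [0.469 0.021 3.018] -> [0.4683 0.0243 3.0005] cost 0.857
ring 1 err station mm [-0.6  2.8] yaw err -0.018 t 28.25
look [ 0.472  0.388 -0.87 ] -> [ 0.4721  0.3869 -0.899 ] cost 0.198
width 0.00952410840865329
held force [-0.4 -0.2 -2.7] 0.009898712652931393
look [0.481 0.121 3.018] -> [0.4803 0.1208 3.014 ] cost 0.866
ring 2 err station mm [-0.6  0.1] yaw err -0.004 t 39.225
0 [ 0.4562 -0.0778] [ 0.4291 -0.0634  3.0919] 1.0403526823977012
1 [0.4686 0.0214] [0.4693 0.0297 2.9788] 1.235604945574734
2 [0.4809 0.1207] [0.481  0.1097 3.0022] 1.2118227635447292
```

View pics/w_all.png

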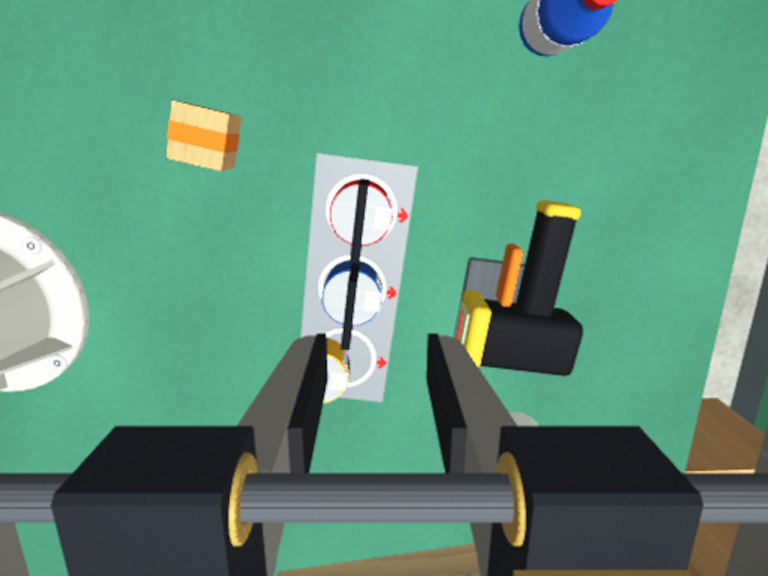

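Run:
```python
from h import *
print(unproj(load("w_all"),(318/1.5,378/1.5),.048))
robot.grip(.09)
robot.goto((.43,-.05,.32),down(0.)); robot.hold(.3); c=snap("wrist","w_k")
for z in (-.3,0,.3,.6):
    r=fit_tin(c,(.42,-.07,3.0+z)); r=fit_tin(c,r[0]); print(r[0].round(4),round(r[1],3))
```

```text
[ 0.42681878 -0.08205827  0.048     ]
[ 0.428  -0.0807  3.0221] 0.636
[ 0.4279 -0.0807  3.0218] 0.634
[ 0.4279 -0.0808  3.0176] 0.635
[ 0.4281 -0.0808  3.0166] 0.634
```

View pics/w_k.png

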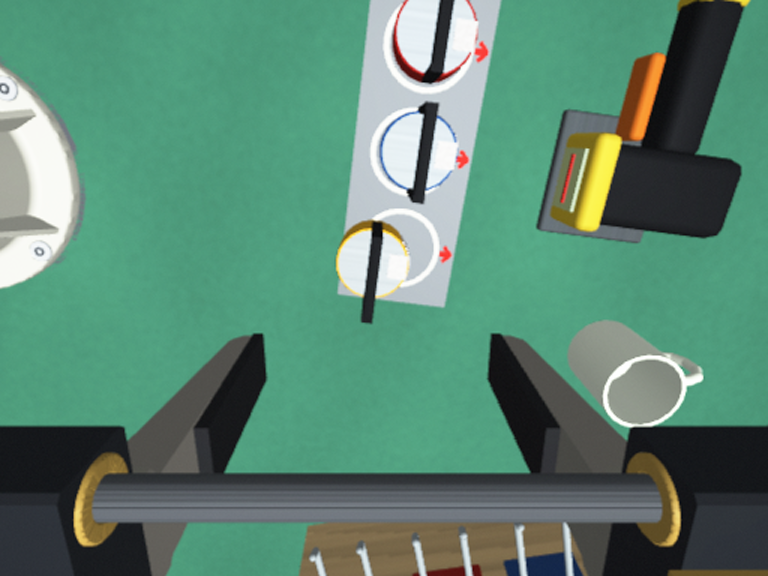

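```bash
sed -i 's/def fit_tin(c,p0,dz=0,lim=.05):/def fit_tin(c,p0,dz=0,wo=1):/; s/+np.abs(U-obj)\[roi\].sum())/+wo*np.abs(U-obj)[roi].sum())/; s/assert r\[1\]<.5/assert r[1]<.8/' h.py
cat >> h.py <<'E'
def check_rings(ids=(0,1,2)):
    robot.grip(.09); out={}
    for i in ids:
        q=tf(st,[[0,(i-1)*.1,0]])[0]
        robot.goto((q[0]-.0,q[1]+.04,.3),down(st[2])); robot.hold(.3); c=robot.camera("wrist"); p=(q[0],q[1],st[2]+np.pi)
        r=fit_tin(c,p,wo=.0); r=fit_tin(c,r[0],wo=0); d=r[0]-p; cc,s=np.cos(st[2]),np.sin(st[2])
        print(i,"err mm",np.round([1e3*(cc*d[0]+s*d[1]),1e3*(-s*d[0]+cc*d[1])],1),"yaw",round(d[2],3),"cost",round(r[1],3)); out[i]=r[0]
    print("t",robot.state()["time_s"]); return out
E
python3 - <<'E'
from h import *
grab((.428,-.0807,3.02)); place_ring(0); check_rings(); snap("wrist","w_c")
E
```

```text
look [ 0.428 -0.081  3.02 ] -> [ 0.4277 -0.081   3.0041] cost 0.549
look [ 0.428 -0.081  3.004] -> [ 0.428  -0.0814  3.0004] cost 0.543
width 0.009284390946073029
held force [ 0.1  0.2 -3.3] 0.009843974328914368
look [ 0.456 -0.078  3.018] -> [ 0.4567 -0.077   3.0116] cost 0.738
ring 0 err station mm [0.4 0.8] yaw err -0.006 t 51.5833
0 err mm [1.3 1.8] yaw 0.001 cost 0.213
1 err mm [0.8 2.9] yaw -0.0 cost 0.252
2 err mm [ -0.3 -13.1] yaw 0.003 cost 0.261
t 54.825
```

View pics/w_c.png

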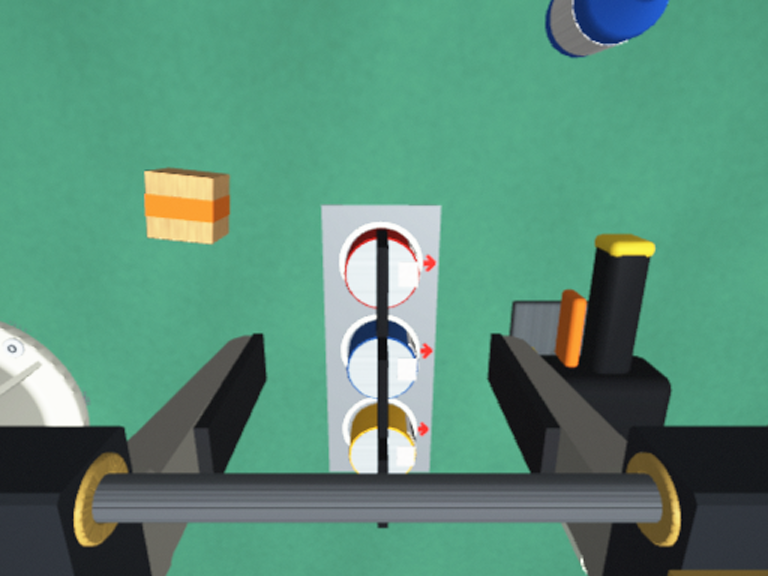

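Run:
```python
from h import *
c=load("w_c"); im=c["img"]
for u,v in ((335,225),(335,460),(365,290),(405,275),(362,385),(360,460),(345,262)): print((u,v),im[int(v/1.5),int(u/1.5)])
for n,uv in (("red",(382,272)),): print(unproj(c,np.array(uv)/1.5,.048), tf(st,[[0,.1,0]]))
p=tf(st,[[0,.1,0]])[0]
# red: visible rim points of the lid (left,right,bottom) and far bar end
for nm,L in (("lidL",[-.036,0,.048]),("lidR",[.036,0,.048]),("lidBottom",[0,-.036,.048]),("barfar",[0,.039,.106])):
    for i in (0,1,2): print(nm,i,(proj(c,tf((*tf(st,[[0,(i-1)*.1,0]])[0][:2],st[2]),L))*1.5).round(1))
```

```text
(335, 225) [196 205 211]
(335, 460) [184 193 201]
(365, 290) [232 239 241]
(405, 275) [252 252 252]
(362, 385) [228 236 238]
(360, 460) [230 238 241]
(345, 262) [193 141 140]
[0.48232504 0.12368878 0.048     ] [[0.48088159 0.12068387 0.        ]]
lidL 0 [[346.8 454.7]]
lidL 1 [[344.9 370.6]]
lidL 2 [[342.7 275.3]]
lidR 0 [[414.2 454.6]]
lidR 1 [[416.4 370.6]]
lidR 2 [[419.  275.2]]
lidBottom 0 [[380.4 482.6]]
lidBottom 1 [[380.6 402.1]]
lidBottom 2 [[380.8 311. ]]
barfar 0 [[381.1 459.7]]
barfar 1 [[381.4 362. ]]
barfar 2 [[381.7 248.8]]
```

```bash
cat >> h.py <<'E'
def nadir(i):
    q=tf(st,[[0,(i-1)*.1-.084,0]])[0]; robot.goto((q[0],q[1],.3),down(st[2])); robot.hold(.4); return robot.camera("wrist")
E
python3 - <<'E'
from h import *
tiles=[]
for i in (2,1,0):
    c=nadir(i); pickle.dump(c,open(f"n{i}.pkl","wb")); im=cv2.resize(c["img"][:,:,::-1],None,fx=4,fy=4,interpolation=cv2.INTER_CUBIC)
    a=np.linspace(0,2*np.pi,200); ctr=tf(st,[[0,(i-1)*.1,0]])[0]
    for r,z,col in ((.043,0,(0,160,0)),(.036,.048,(255,0,255))):
        uv=proj(c,np.c_[ctr[0]+r*np.cos(a),ctr[1]+r*np.sin(a),0*a+z])*4+1.5
        cv2.polylines(im,[uv.round().astype(np.int32)],True,col,1)
    u,v=(proj(c,[ctr])[0]*4).astype(int); t=im[max(v-190,0):max(v-190,0)+380,u-130:u+130]; tiles.append(t); print(i,t.shape,(u,v))
cv2.imwrite("pics/nad.png",np.hstack(tiles))
E
```

```text
2 (380, 260, 3) (np.int64(1002), np.int64(371))
1 (380, 260, 3) (np.int64(1002), np.int64(371))
0 (380, 260, 3) (np.int64(1002), np.int64(371))
```

View pics/nad.png

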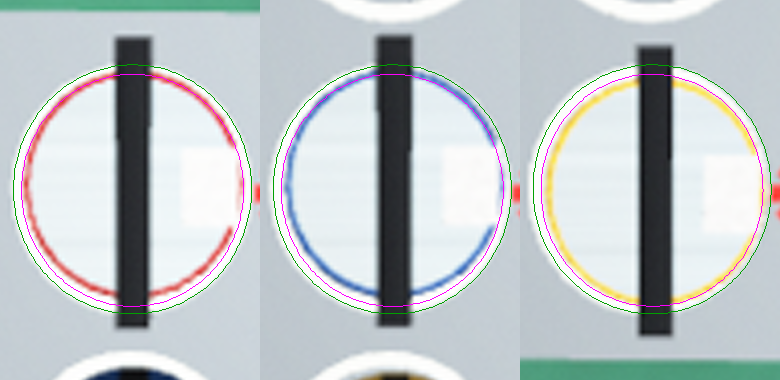

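Run:
```python
from h import *
P=tf(st,[[.195,.080,0]])[0]; R=down(st[2])
pr=lambda m:print(m,np.round(robot.state()["force"],1),round(robot.state()["gripper_width"],4),round(float(np.max(robot.state()["gripper_force"])),1),robot.state()["time_s"])
robot.grip(.092,20); robot.goto((P[0],P[1],.25),R); pr("over")
robot.move_linear((P[0],P[1],.073)); pr("down")
robot.grip(.075); pr("75"); robot.grip(.055); pr("55"); robot.grip(.035,20); pr("20N"); robot.hold(.5); pr("hold")
robot.grip(.035,35); robot.hold(.5); pr("35N")
robot.grip(.055); pr("55"); robot.grip(.092); robot.hold(.4); pr("open")
robot.move_linear((P[0],P[1],.25)); c=snap("wrist","w_t")
robot.goto((.50,.10,.40),down(0.)); robot.hold(.3); snap("wrist","w_after")
```

```text
over [-0.7 -0.1 -0.2] 0.0919 0.0 59.25
down [-0.3  0.3 -0.3] 0.0917 0.0 60.5833
75 [-0.1  0.4  0.3] 0.0749 0.0 61.025
55 [-4.9  2.7  4. ] 0.055 3.3 61.5083
20N [-6.2  2.5  3.5] 0.0446 19.0 61.85
hold [-5.5  1.2  3.3] 0.0443 19.0 62.35
35N [-5.7  1.5  2.3] 0.0443 33.2 63.0667
55 [-6.2  2.5  2.9] 0.0551 3.3 63.4333
open [-0.3  0.3 -0.1] 0.092 0.0 64.525
```

Run:
```python
from h import *
c=load("w_after")
q=tf(bd,[[-.075+.084,0,0]])[0]; th=bd[2]+np.pi/2
robot.goto((q[0],q[1],.33),down(th)); robot.hold(.4); c2=snap("wrist","w_b2")
im=cv2.resize(load("w_after")["img"][:,:,::-1],None,fx=1.5,fy=1.5)[100:420,250:620]
im2=cv2.resize(c2["img"][:,:,::-1],None,fx=3,fy=3,interpolation=cv2.INTER_CUBIC)
for y in (-.123,-.077,-.023,.023,.077,.123):
    u,v=(proj(c2,tf(bd,[-.0915,y,.143]))[0]*3).astype(int); print(u,v); cv2.drawMarker(im2,(u,v),(0,0,255),0,8,1)
cv2.imwrite("pics/b2.png",im2[30:630,368:1168]); cv2.imwrite("pics/after.png",im)
```

```text
408 230
536 230
686 230
813 230
963 230
1090 230
```

View pics/b2.png

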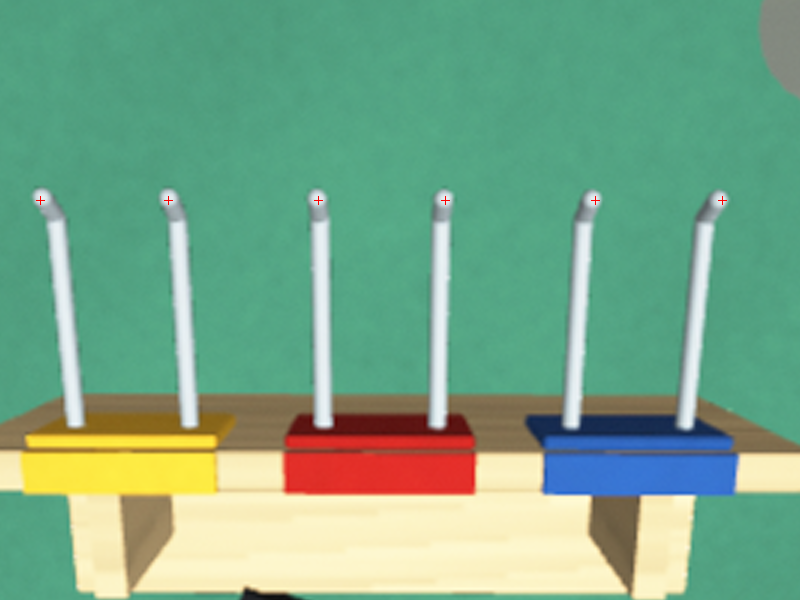

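View pics/after.png

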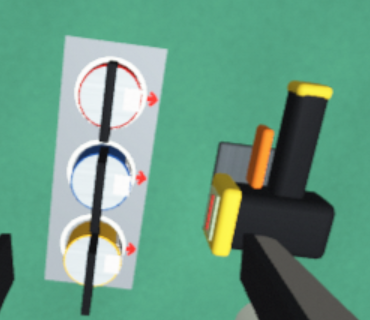

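```bash
cat >> h.py <<'E'
def hang(ring,dy,hy):
    q=tf(st,[[0.0005,(ring-1)*.1+dy,0]])[0]; robot.grip(.05,30)
    r=look((q[0],q[1],st[2]+np.pi),st[2]); assert np.hypot(*(r[0][:2]-q[:2]))<.009
    robot.goto((q[0],q[1],.2),down(st[2])); robot.move_linear((q[0],q[1],G)); robot.grip(0,35)
    w=robot.state()["gripper_width"]; assert w>.006,w
    robot.move_linear((q[0],q[1],G+.14)); print("held",w,np.round(robot.state()["force"],1))
    R=down(bd[2]+np.pi); a=tf(bd,[[-.18,hy,0],[-.06,hy,0]])
    robot.goto((*a[0][:2],.24),R); robot.move_linear((*a[0][:2],.143)); robot.hold(.2)
    f0=np.array(robot.state()["force"])
    robot.move_linear((*a[1][:2],.143),rate=.06); print("in",np.round(robot.state()["force"]-f0,1))
    robot.move_linear((*a[1][:2],.118),rate=.04); print("low",np.round(robot.state()["force"]-f0,1))
    robot.grip(.034); robot.hold(.2); print("rel",np.round(robot.state()["force"],1))
    robot.move_linear((*a[1][:2],.26)); print("t",robot.state()["time_s"])
E
python3 - <<'E'
from h import *
hang(0,-.0006,-.1)
q=tf(bd,[[-.075+.084,0,0]])[0]; robot.goto((q[0],q[1],.33),down(bd[2]+np.pi/2)); robot.hold(.4); snap("wrist","w_h1")
E
```

```text
look [ 0.457 -0.078  3.018] -> [ 0.4575 -0.0774  3.0131] cost 0.732
held 0.009636323950455225 [-0.6 -0.6 -3.1]
in [ 0.1 -0.3  0.8]
low [ 1.  -0.3 -0.3]
rel [0.4 0.2 0.6]
t 82.7417
```

View pics/w_h1.png

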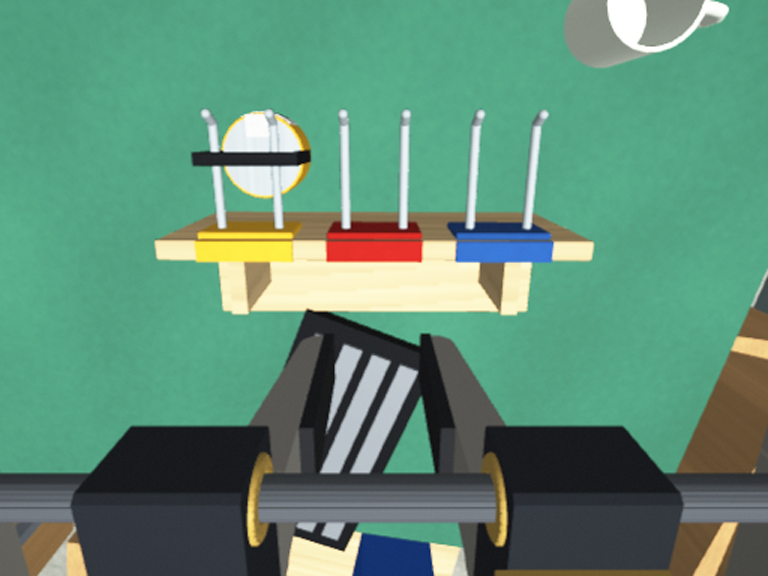

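The yellow bar (192–310, 158) lies across both yellow prongs, and the flap at (255, 125) faces outwards. I'll hang red and blue the same way.

Run:
```python
from h import *
hang(2,.0016,0.); hang(1,.0017,.1)
q=tf(bd,[[-.075+.084,0,0]])[0]; robot.goto((q[0],q[1],.33),down(bd[2]+np.pi/2)); robot.hold(.5); snap("wrist","w_h3")
```

```text
look [0.482 0.122 3.018] -> [0.4813 0.1219 3.0127] cost 0.855
held 0.009489260233885634 [ 0.3 -0.  -2.7]
in [-0.2  1.   0.3]
low [ 1.4  0.6 -0.8]
rel [-0.7  0.4 -0.2]
t 98.375
look [0.469 0.023 3.018] -> [0.4689 0.0247 3.0118] cost 0.834
held 0.009372041251722057 [-0.1  0.1 -2.5]
in [ 0.7 -0.   0.1]
low [0.4 1.4 1.1]
rel [ 0.7  0.4 -0.2]
t 112.0583
```

View pics/w_h3.png

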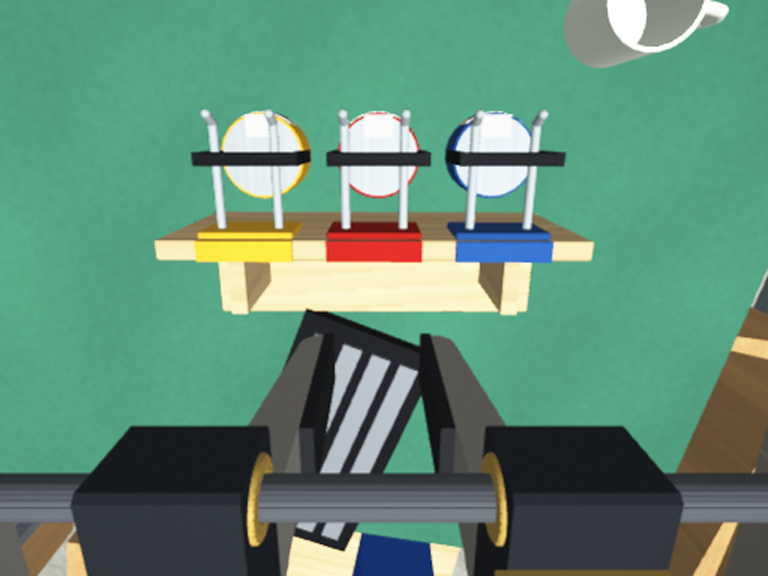

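All three bars sit across both prongs of their own hooks (row 158), with the flaps outwards.

```bash
python3 -c "
from h import *
print(robot.hand_in())"
```

```text
the job is handed in; nothing more can be done
None
```

The job is done and handed in at about 112 s: all three tins were booked in on their rings (yellow was knocked aside once and put back), the trigger was squeezed home and released, and each tin now hangs on its own colour's hook with its label outwards.

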